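Fill the seasoning caddy for the pizza pass

ROBOT

A 6-joint arm with a two-finger parallel gripper is mounted at the origin on a cart in front of the work surface, level with it; the furniture and walls round the work are solid. World frame = base frame: x ahead of the robot, y to its left, z up, the work surface at z = 0. Lengths are in m, angles in degrees, forces in N, time in s.
With the tool pointing down it reaches from about 0.325 to 0.875 m from the base axis. Payload 4.4 kg.
Tool frame: the origin (TCP) lies on the mounting face of the last link; the fingertips stand 173 mm ahead of it and the grasp point (between the pads) lies 155 mm ahead of it (bot.tip_extent is the distance from the TCP to the fingertips, in m); z points along the fingers, y is the line along which they close (so a half turn about z gives the same grasp; the last joint's range is limited). The gripper opens to 85 mm and grips with 20 to 120 N. Pads are 22 mm wide; open, the fingers measure 114 mm over their backs; the gripper's body (76 mm by 85 mm) begins 54 mm behind the grasp point. The pads swing forward as they close: fully open they stand 13 mm farther back than shut.
Start: joints at [-76.175, 11.837, 88.321, -0, 79.842, -8.623], TCP at [0.22, -0.531, 0.405] pointing down, gripper open.
Joint ranges: [-156.59, 156.59], [-49.26, 127.26], [12.9, 141.05], [-63.56, 243.56], [4.71, 150.69], [-161.64, 161.64]. Speed limits (degrees/s): [159.86, 159.86, 180, 180, 180, 180].

INTERFACE

Orientations are given as a 3x3 rotation matrix whose columns are the frame's x, y, z axes.
In Python, from station import bot, optics gives the robot as it stands (bot), with the cameras (optics).
- The arm moves only by the tool creep_tool, called after ">>>" as name(argument=value, ...) on one line, values as JSON. Schema: {"type":"object","properties":{"segments":{"type":"array","items":{"type":"array","prefixItems":[{"type":"array","items":{"type":"number"},"minItems":3,"maxItems":3},{"type":"array","items":{"type":"number"},"minItems":3,"maxItems":3},{"type":"number"}],"minItems":3,"maxItems":3},"minItems":1,"maxItems":8},"grip_n":{"type":"number"},"only":{"type":"string"},"quiet":{"type":"boolean"},"lines":{"type":"string"}},"required":["segments"],"additionalProperties":false}. segments is a list of rows, 1 to 8 of them, each written [[dx, dy, dz], [rx, ry, rz], opening]: dx, dy, dz in shares of 0.25 m (1.0 is 0.25 m), then a rotation vector rx, ry, rz in a scale on which 1.0 is 180 degrees, then the opening from 0.0 (shut) to 1.0 (fully open); each row shifts and turns the commanded pose from where the row before left it, along the tool's axes as they then stand; what a row does not reach is not made up. A row lasts 1/12 s, in which the tool goes at most 0.0417 m and 7.16 degrees, less where a joint would pass 70% of its speed; a pose out of reach is approached as far as the arm can. The fingers move at their own pace and stop on an object; grip_n is the grip in N (left out, the last holds). Time passes only in rows, so rows that do not move let the fingers close. The tool returns the time, the measured TCP pose, the force, the opening and the grip force at its end. only (a regular expression) keeps the lines of the reply that match it, lines (a string "A,B") keeps lines A to B, and quiet returns only ok. A shift or turn number past 1, either way, is cut back to 1. Input that does not fit is refused with a message, and nothing moves.
- bot.read_state(): the state, without advancing time (a new reading comes with each control period).
- optics.read_camera(name): name is "scene" or "top" or "wrist"; returns the picture (384x512x3 uint8, red, green, blue); there is no depth.
- optics.camera_model(name): a dict with "fov_y" (degrees; the focal length in pixels is half the picture's height over the tangent of half this angle, whatever the lens; pixels are square), "cx", "cy" (the principal point, pixels), "dist_coeffs" ([k1, k2, p1, p2, k3] as OpenCV has them; the pictures are not rectified), "world_from_camera" (4x4, takes a point from camera to world coordinates); the wrist camera has in their place "tool_from_camera" (4x4, takes a point from camera to tool coordinates, whose origin is the TCP and whose axes are the flange's). Camera axes: x right, y up, looking along -z (the intrinsics and any distortion apply to the point x, -y, -z); pixel columns grow to the right and rows downward; lengths in m; the calibration is good to about 2 mm. A picture is of the moment at which its call begins: read the wrist's pose just before it. camera_model takes no time and is no camera call.
- bot.finish_job(): hands the job in; it is judged then, once.
The state is a dict: "time_s": time; "joint_pos": joint angles; "joint_velocities": joint speeds; "effort": joint torques, N m; "tool_pos": TCP position; "tool_rot": TCP orientation; "wrist_force": force on the tool from outside, world axes, zero at the start; "moment": the same for the moment, N m; "gripper_width": opening from 0.0 (shut) to 1.0 (fully open); "gripper_force": force on a finger pad.
Only numpy, scipy, OpenCV 4.12 (cv2) and the standard library are available. Lean on these libraries where they do the work, as an engineer would, in place of code of your own. Each camera call takes 0.05 s, during which the arm holds its last target. There are 200 camera calls.

TASK

Make up the steel seasoning caddy for the pizza pass: stand the white, the red and the green shaker each in the cup of its own colour and the tub of red sauce in the wide black cup, all upright on the cup's floor and set down gently, not dropped. The yellow shaker and the mustard-coloured tub belong to another station: leave them where they are.

Things in the scene. Friction and masses are not known exactly. Their poses are not given: they have to be found in the camera images.
- salt_shaker: Salt: glass shaker, filled white, with a light grey perforated round cap and a white ring round it; 43 mm across the straight body, 40 mm across the cap, 86 mm tall (cap from 62 mm up), about 0.13 kg. Stands loose and upright. Origin: centre of its underside, z up. Grip round the top of the body or the cap.
- chilli_shaker: Chilli: glass shaker, filled red, with a light grey perforated round cap and a red ring round it; 45 mm across the straight body, 40 mm across the cap, 86 mm tall (cap from 62 mm up), about 0.13 kg. Stands loose and upright. Origin: centre of its underside, z up. Grip round the top of the body or the cap.
- oregano_shaker: Oregano: glass shaker, filled green, with a light grey perforated round cap and a green ring round it; 47.5 mm across the straight body, 40 mm across the cap, 86 mm tall (cap from 62 mm up), about 0.13 kg. Stands loose and upright. Origin: centre of its underside, z up. Grip round the top of the body or the cap.
- red_tub: Red sauce: small round deli tub, red, with a fixed white snap lid that bears a red dot; 65 mm across below the lid, lid 68 mm across (from 51 to 56 mm height), 56 mm tall, about 0.14 kg. Stands loose and upright. Origin: centre of its underside, z up. Grip it at the lid or just below.
- cup_white: colour-coded round cup of white plastic, clipped into a cell of the square steel caddy (tray); nothing of it moves. 36 mm tall, outside 73 mm at the rim, inside 64 mm across, floor 4 mm thick, open on top. Origin: centre of its underside (5 mm above the table), z up. Place for the white shaker. The four cups form a 2 x 2 square, 98 mm from centre to centre, in changing order.
- cup_red: colour-coded round cup of red plastic, clipped into a cell of the square steel caddy (tray); nothing of it moves. 36 mm tall, outside 73 mm at the rim, inside 64 mm across, floor 4 mm thick, open on top. Origin: centre of its underside (5 mm above the table), z up. Place for the red shaker. The tray is 204 x 204 x 24 mm, a bow handle 26 mm high reaches 31 mm out at two sides.
- cup_green: colour-coded round cup of green plastic, clipped into a cell of the square steel caddy (tray); nothing of it moves. 36 mm tall, outside 73 mm at the rim, inside 64 mm across, floor 4 mm thick, open on top. Origin: centre of its underside (5 mm above the table), z up. Place for the green shaker.
- cup_wide: wide, shallow round cup of black plastic, clipped into one cell of the same caddy, so it does not move. 20 mm tall, outside 93 mm, inside 85 mm across, floor 4 mm thick, open on top. Origin: centre of its underside (5 mm above the table), z up. Place for the red tub.
- mustard_tub: Look-alike, not for this caddy: small round deli tub, mustard-coloured, with a fixed white snap lid that bears a mustard-coloured dot; 65 mm across below the lid, lid 68 mm across (from 51 to 56 mm height), 56 mm tall, about 0.14 kg. Stands loose and upright. Origin: centre of its underside, z up.
- yellow_shaker: Look-alike, not for this caddy: glass shaker, filled yellow, with a light grey perforated round cap and a yellow ring round it; 45 mm across the straight body, 40 mm across the cap, 86 mm tall (cap from 62 mm up), about 0.13 kg. Stands loose and upright. Origin: centre of its underside, z up.

How it is judged (in metres and radians):
At the end, for the whole second after the job is handed in: White, red and green shaker each in the cup of its colour, red tub in the wide cup: upright within 0.1 rad, centred within 13 mm, underside under 8 mm above the cup's underside, released, at rest. Yellow shaker and mustard-coloured tub upright within 20 mm of their starts (horizontal distance between salt_shaker and cup_white below 0.013 m and z of salt_shaker in the frame of cup_white between 0 and 0.008 m and angle between each of salt_shaker, chilli_shaker, oregano_shaker, red_tub, mustard_tub, yellow_shaker's own z axis and vertical below 0.1 rad and linear speed of each of salt_shaker, chilli_shaker, oregano_shaker, red_tub below 0.02 m/s and contact force between the fingers and salt_shaker below 0.05 N and horizontal distance between chilli_shaker and cup_red below 0.013 m and z of chilli_shaker in the frame of cup_red between 0 and 0.008 m and contact force between the fingers and chilli_shaker below 0.05 N and horizontal distance between oregano_shaker and cup_green below 0.013 m and z of oregano_shaker in the frame of cup_green between 0 and 0.008 m and contact force between the fingers and oregano_shaker below 0.05 N and horizontal distance between red_tub and cup_wide below 0.013 m and z of red_tub in the frame of cup_wide between 0 and 0.008 m and contact force between the fingers and red_tub below 0.05 N and distance of each of mustard_tub, yellow_shaker from where it was at the start of the episode below 0.02 m); the robot touches nothing.
It fails at once if the mustard-coloured tub is pushed or carried more than 20 mm from its place (distance of mustard_tub from where it was at the start of the episode above 0.02 m).
It fails at once if the yellow shaker is pushed or carried more than 20 mm from its place (distance of yellow_shaker from where it was at the start of the episode above 0.02 m).
It fails at once if a shaker or the red tub is dropped (falls freely for more than about 25 mm) ((linear speed of salt_shaker above 0.7 m/s and contact force between each of the arm, the fingers and salt_shaker below 0.01 N) or (linear speed of chilli_shaker above 0.7 m/s and contact force between each of the arm, the fingers and chilli_shaker below 0.01 N) or (linear speed of oregano_shaker above 0.7 m/s and contact force between each of the arm, the fingers and oregano_shaker below 0.01 N) or (linear speed of red_tub above 0.7 m/s and contact force between each of the arm, the fingers and red_tub below 0.01 N)).
It also fails if it takes over 104 s, if anything falls off the work surface, if the arm or the gripper's body presses on something with over 40 N, if the wrist force passes 120 N, or if a joint passes its speed limit or range.

## Working session

There is one attempt and no reset: what is moved stays moved. The work goes in short steps, Python scripts to look and compute and a tool call to move; the robot and the scene stay as the last step left them, time stands still between calls to the robot, and variables do not carry over. Pictures are saved under pics/ and viewed, at most 17 in all, crops included, and the job is handed in when it is done.

```bash
ls; mkdir -p pics
```

Run:
```python
from station import bot, optics
import cv2,numpy as np
for n in("top","scene"):
    im=optics.read_camera(n);cv2.imwrite(f"pics/{n}0.png",im[:,:,::-1]);m=optics.camera_model(n);print(n,m)
print(optics.camera_model("wrist"),bot.read_state())
```

```text
pics
station.py
top {'fov_y': 56.056392791387886, 'cx': 251.03370696069993, 'cy': 193.42587021026984, 'dist_coeffs': array([-0.10698753,  0.        ,  0.        ,  0.        ,  0.        ]), 'world_from_camera': array([[-1.50764699e-02,  9.89760069e-01, -1.41942616e-01,
         3.82382974e-01],
       [-9.99885874e-01, -1.50614266e-02,  1.18041062e-03,
         5.80713454e-02],
       [-9.69535011e-04,  1.41944214e-01,  9.89874184e-01,
         1.01280980e+00],
       [ 0.00000000e+00,  0.00000000e+00,  0.00000000e+00,
         1.00000000e+00]])}
scene {'fov_y': 48.26366627595819, 'cx': 259.5079940840931, 'cy': 190.13085834982397, 'dist_coeffs': array([-0.01551542,  0.        ,  0.        ,  0.        ,  0.        ]), 'world_from_camera': array([[-0.74502619,  0.31623501, -0.58730861, -0.28141157],
       [-0.66702633, -0.34865975,  0.65841648,  0.97298584],
       [ 0.00344347,  0.88228782,  0.47069772,  0.71574719],
       [ 0.        ,  0.        ,  0.        ,  1.        ]])}
{'fov_y': 69.69201288790003, 'cx': 255.7774063222918, 'cy': 195.20793797064226, 'dist_coeffs': 
[... 553 characters left out ...]
e+01, -8.62339479e+00]), 'joint_velocities': array([ 0.09068187, -0.09871786, -0.13975851, -0.02060279,  0.00417135,
       -0.08744964]), 'effort': array([-8.24118924e-04, -3.84094942e+01, -2.92549360e+01, -3.95187253e-04,
        4.88175181e-03, -1.44976852e-06]), 'tool_pos': array([ 0.21947292, -0.53110257,  0.40362171]), 'tool_rot': array([[ 9.24217519e-01,  3.81866081e-01, -5.23633367e-04],
       [ 3.81866327e-01, -9.24215326e-01,  2.03435546e-03],
       [ 2.92901364e-04, -2.08014491e-03, -9.99997794e-01]]), 'wrist_force': array([-0.55219485,  0.91419975,  0.59821621]), 'moment': array([ 0.03392057, -0.00398496, -0.01084588]), 'gripper_force': 0.0, 'gripper_width': 1.0006063555546443}
```

View pics/top0.png

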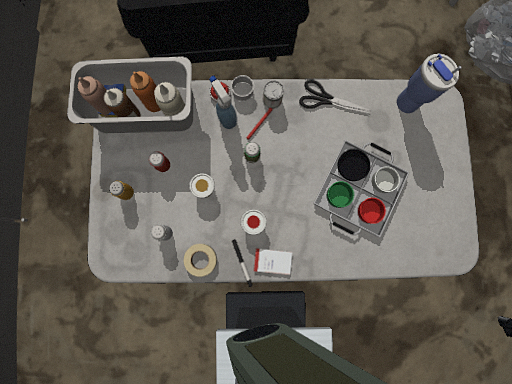

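View pics/scene0.png

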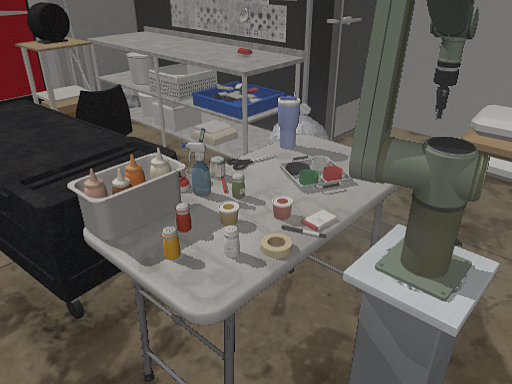

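The top view shows the salt at about (163,233), chilli (159,162), oregano (252,150), yellow (121,190), mustard (202,185) and red tub (253,221). The caddy is at (362,187), with black (353,165), white (386,180), green (340,195) and red (372,210). I'll enlarge it to get more precise centres.

Run:
```python
import cv2,numpy as np
im=cv2.imread("pics/top0.png")
a=cv2.resize(im[135:255,100:280],None,fx=4.4,fy=4.4,interpolation=cv2.INTER_CUBIC)
cv2.imwrite("pics/c1.png",a)
b=cv2.resize(im[135:245,305:415],None,fx=5,fy=5,interpolation=cv2.INTER_CUBIC)
cv2.imwrite("pics/c2.png",b)
```

```text
(no output)
```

View pics/c1.png

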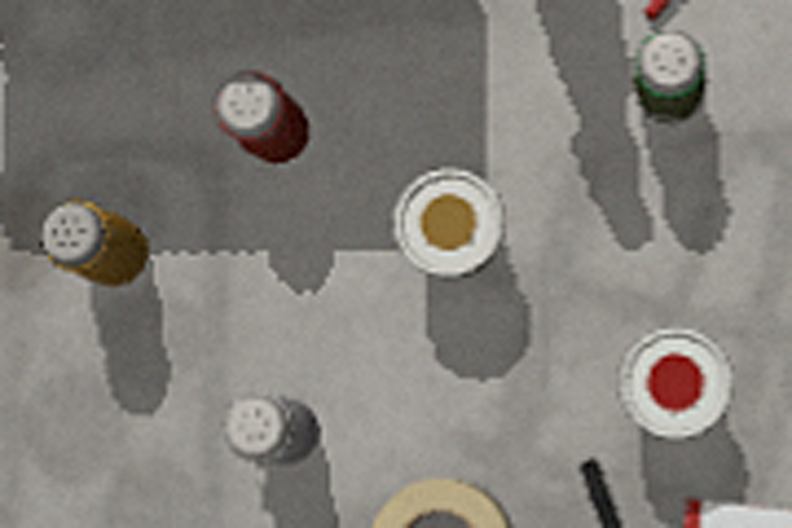

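View pics/c2.png

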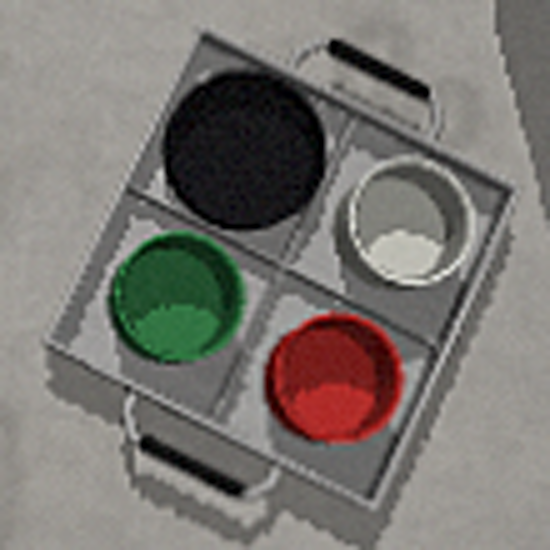

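Centres read from the crops:
- **c1:** salt (255,428), chilli (247,105), oregano (670,59), yellow (73,232), mustard (448,222), red tub (676,384).
- **c2, cup rims:** black (246,149), white (408,221), green (178,297), red (335,377).

Next I'll project these to world coordinates.

Create h.py:
```python
from station import bot, optics
import numpy as np,cv2
def ray(name,px,z,st=None):
    m=optics.camera_model(name);f=192/np.tan(np.radians(m["fov_y"]/2))
    K=np.array([[f,0,m["cx"]],[0,f,m["cy"]],[0,0,1]])
    u=cv2.undistortPoints(np.array([[px]],float),K,m["dist_coeffs"])[0,0]
    if name=="wrist":
        T=np.eye(4);T[:3,:3]=st["tool_rot"];T[:3,3]=st["tool_pos"];T=T@m["tool_from_camera"]
    else:T=m["world_from_camera"]
    d=T[:3,:3]@[u[0],-u[1],-1];o=T[:3,3]
    return o+d*(z-o[2])/d[2]
```

Run:
```python
from h import *
P={}
for n,x,y,z in[("salt",255,428,.086),("chilli",247,105,.086),("oreg",670,59,.086),("yel",73,232,.086),("must",448,222,.056),("rtub",676,384,.056)]:
    P[n]=ray("top",((x+.5)/4.4+100-.5,(y+.5)/4.4+135-.5),z)
for n,x,y,z in[("Cblack",246,149,.025),("Cwhite",408,221,.041),("Cgreen",178,297,.041),("Cred",335,377,.041)]:
    P[n]=ray("top",((x+.5)/5+305-.5,(y+.5)/5+135-.5),z)
for k,v in P.items():print(k,v.round(4))
C=[P[k][:2] for k in("Cblack","Cwhite","Cred","Cgreen")]
for i in range(4):print(np.linalg.norm(C[i]-C[i-1]))
c=sum(C)/4;print(c)
d=((C[1]-C[3])*.5);print([x-c for x in C])
```

```text
salt [0.4187 0.2995 0.086 ]
chilli [0.6129 0.3086 0.086 ]
oreg [0.6367 0.0529 0.086 ]
yel [0.537  0.4132 0.086 ]
must [0.5444 0.1902 0.056 ]
rtub [0.4433 0.0522 0.056 ]
Cblack [ 0.6025 -0.2347  0.025 ]
Cwhite [ 0.5571 -0.3195  0.041 ]
Cgreen [ 0.5164 -0.1873  0.041 ]
Cred [ 0.4709 -0.2724  0.041 ]
0.09824757600887815
0.0961936938372406
0.0982640995546755
0.09654758661886308
[ 0.53671882 -0.25346739]
[array([0.06573925, 0.01876232]), array([ 0.02038027, -0.06606567]), array([-0.06583173, -0.01891353]), array([-0.02028779,  0.06621688])]
```

Run:
```python
from h import *
for n,p in[("bin front rim L",(73,122)),("bin front rim R",(190,121)),("bottle base",(230,126)),("canister",(273,100)),("canister2",(243,92))]:
    print(n,[ray("top",p,z)[:2].round(3).tolist() for z in(0,.1,.15)])
```

```bash
python3 -c "
import cv2
im=cv2.imread('pics/scene0.png');cv2.imwrite('pics/c3.png',cv2.resize(im[130:270,70:310],None,fx=3.2,fy=3.2,interpolation=cv2.INTER_CUBIC))"
```

```text
bin front rim L [[0.754, 0.591], [0.717, 0.539], [0.699, 0.512]]
bin front rim R [[0.746, 0.233], [0.71, 0.216], [0.692, 0.207]]
bottle base [[0.728, 0.115], [0.694, 0.11], [0.677, 0.107]]
canister [[0.807, -0.013], [0.765, -0.006], [0.744, -0.002]]
canister2 [[0.834, 0.076], [0.789, 0.074], [0.767, 0.074]]
```

View pics/c3.png

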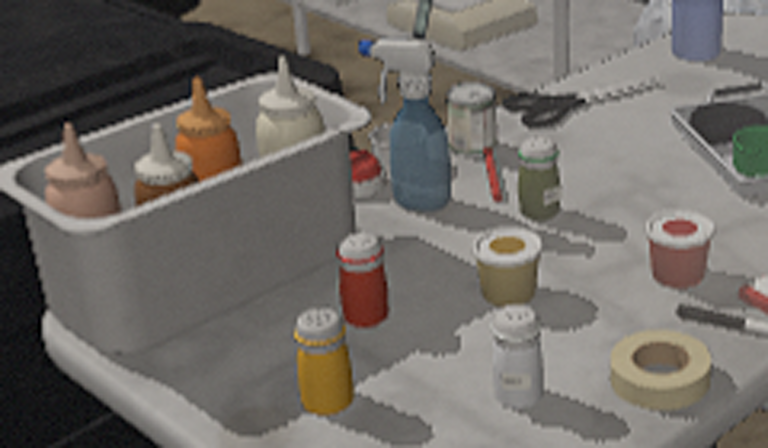

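The chilli stands about 77 mm in front of the bin rim, and the spray bottle is about 110 mm from the oregano. I'll turn the tool to yaw 90° so that dx is world y, dy is world x and dz is down. The camera then sits on the +y side. Red tub first.

The rows are not in the units I measure in: shifts go in shares of 0.25 m and turns go in shares of 180 degrees. I convert before sending: 0.01 m is 0.04, -6.755 degrees is -0.0375.

>>> creep_tool(segments=[[[0,0,0.04],[0,0,-0.0375],1],[[0,0,0.04],[0,0,-0.0375],1],[[0,0,0.04],[0,0,-0.0375],1],[[0,0,0.04],[0,0,-0.0375],1],[[0,0,0.04],[0,0,-0.0375],1],[[0,0,0.04],[0,0,-0.0375],1],[[0,0,0.04],[0,0,-0.0375],1],[[0,0,0.04],[0,0,-0.0375],1]], grip_n=40)

```text
time_s: 0.77
tool_pos: [0.2195, -0.5311, 0.3236]
tool_rot: [[0.228, 0.974, -0.0], [0.974, -0.228, 0.001], [0.001, -0.001, -1.0]]
wrist_force: [0.4, 0.7, -0.3]
gripper_width: 1.001
gripper_force: 0.0
```

>>> creep_tool(segments=[[[0,0,0],[0,0,-0.0375],1],[[0,0,0],[0,0,-0.0375],1],[[0.12,0.04,0],[0,0,0],1],[[0.146,0.056,0],[0,0,0],1],[[0.146,0.056,0],[0,0,0],1],[[0.146,0.056,0],[0,0,0],1],[[0.146,0.056,0],[0,0,0],1],[[0.146,0.056,0],[0,0,0],1]], grip_n=40)

```text
time_s: 1.43
tool_pos: [0.2996, -0.317, 0.3242]
tool_rot: [[0.001, 1.0, -0.0], [1.0, -0.001, 0.001], [0.001, -0.0, -1.0]]
wrist_force: [0.2, -0.4, 0.4]
gripper_width: 0.996
gripper_force: 0.0
```

>>> creep_tool(segments=[[[0.146,0.056,0],[0,0,0],1],[[0.146,0.056,0],[0,0,0],1],[[0.146,0.056,0],[0,0,0],1],[[0.146,0.056,0],[0,0,0],1],[[0.146,0.056,0],[0,0,0],1],[[0.146,0.056,0],[0,0,0],1],[[0.146,0.056,0],[0,0,0],1],[[0.146,0.056,0],[0,0,0],1]])

```text
time_s: 2.1
tool_pos: [0.4115, -0.0249, 0.3246]
tool_rot: [[0.0, 1.0, 0.0], [1.0, -0.0, -0.0], [-0.0, 0.0, -1.0]]
wrist_force: [0.7, -0.9, 1.1]
gripper_width: 1.002
gripper_force: 0.0
```

Scaled: 0.0257 m is 0.1028, 0.0106 m is 0.0424.

>>> creep_tool(segments=[[[0.1028,0.0424,0],[0,0,0],1],[[0.1028,0.0424,0],[0,0,0],1],[[0.1028,0.0424,0],[0,0,0],1],[[0,0,0],[0,0,0],1]])

```text
time_s: 2.43
tool_pos: [0.4442, 0.0535, 0.3247]
tool_rot: [[-0.005, 1.0, 0.001], [1.0, 0.005, 0.002], [0.002, 0.001, -1.0]]
wrist_force: [-1.0, -0.3, 0.5]
gripper_width: 1.003
gripper_force: 0.0
```

Run:
```python
from h import *
s=bot.read_state();im=optics.read_camera("wrist");cv2.imwrite("pics/w1.png",im[:,:,::-1]);print(s["tool_pos"])
h=cv2.cvtColor(im,cv2.COLOR_RGB2HSV)
m=cv2.inRange(h,(0,120,60),(8,255,255))|cv2.inRange(h,(172,120,60),(180,255,255))
for c in cv2.findContours(m,0,2)[0]:
    if cv2.contourArea(c)>100:
        (x,y),_,_=cv2.fitEllipse(c);print(x,y,cv2.contourArea(c),ray("wrist",(x,y),.056,s))
```

```text
[0.44423186 0.05353098 0.32467584]
160.62416076660156 190.9425506591797 597.0 [0.36047966 0.05863069 0.056     ]
256.3075256347656 198.34375 1007.5 [0.44596635 0.05192446 0.056     ]
491.5487060546875 177.35186767578125 130.0 [0.65250932 0.07186984 0.056     ]
```

View pics/w1.png

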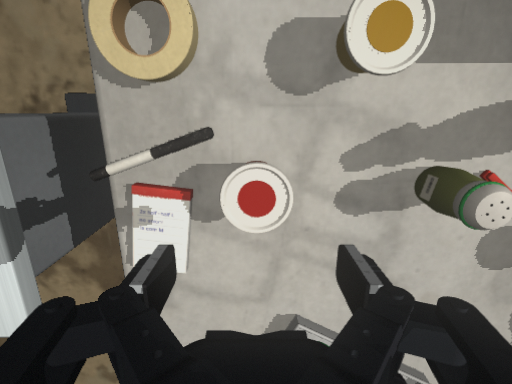

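The wrist view shows the red tub's dot at (256,198), which is (0.446, 0.052) and agrees with the top view. Nothing is in the fingers' way, so I'll descend and grip.

Scaled: 0.026 m is 0.104, 0.0257 m is 0.1028.

>>> creep_tool(segments=[[[-0.006,0.006,0.104],[0,0,0],1],[[0,0,0.104],[0,0,0],1],[[0,0,0.104],[0,0,0],1],[[0,0,0.104],[0,0,0],1],[[0,0,0.1028],[0,0,0],1],[[0,0,0],[0,0,0],1]], grip_n=40)

```text
time_s: 2.98
tool_pos: [0.4413, 0.0479, 0.1904]
tool_rot: [[0.001, 1.0, -0.012], [1.0, -0.001, 0.001], [0.001, -0.012, -1.0]]
wrist_force: [-1.5, -0.2, -0.8]
gripper_width: 0.997
gripper_force: 0.0
```

>>> creep_tool(segments=[[[0,0,0],[0,0,0],0.5],[[0,0,0],[0,0,0],0.5],[[0,0,0],[0,0,0],0.5],[[0,0,0],[0,0,0],0.5],[[0,0,0],[0,0,0],0.5],[[0,0,0],[0,0,0],0.5]], grip_n=40)

```text
time_s: 3.48
tool_pos: [0.4454, 0.0486, 0.196]
tool_rot: [[-0.0, 1.0, 0.002], [1.0, 0.0, -0.0], [-0.0, 0.002, -1.0]]
wrist_force: [-0.0, -0.0, 1.3]
gripper_width: 0.774
gripper_force: 44.8
```

Scaled: -0.03 m is -0.12, -0.025 m is -0.1.

>>> creep_tool(segments=[[[0,0,-0.06],[0,0,0],0.5],[[0,0,-0.12],[0,0,0],0.5],[[0,0,-0.12],[0,0,0],0.5],[[0,0,-0.1],[0,0,0],0.5],[[0,0,0],[0,0,0],0.5]], grip_n=40)

```text
time_s: 3.9
tool_pos: [0.4474, 0.0486, 0.3008]
tool_rot: [[-0.0, 1.0, 0.012], [1.0, 0.0, -0.001], [-0.001, 0.012, -1.0]]
wrist_force: [0.7, -0.1, -0.7]
gripper_width: 0.772
gripper_force: 45.1
```

>>> creep_tool(segments=[[[-0.064,0.036,0],[0,0,0],0.5],[[-0.1272,0.0696,0],[0,0,0],0.5],[[-0.1272,0.0696,0],[0,0,0],0.5],[[-0.1272,0.0696,0],[0,0,0],0.5],[[-0.1272,0.0696,0],[0,0,0],0.5],[[-0.1272,0.0696,0],[0,0,0],0.5],[[-0.1272,0.0696,0],[0,0,0],0.5],[[-0.1272,0.0696,0],[0,0,0],0.5]])

```text
time_s: 4.57
tool_pos: [0.5759, -0.1914, 0.2937]
tool_rot: [[0.0, 1.0, -0.001], [1.0, -0.0, 0.001], [0.001, -0.001, -1.0]]
wrist_force: [-0.1, 0.3, -2.0]
gripper_width: 0.776
gripper_force: 45.1
```

>>> creep_tool(segments=[[[-0.1272,0.0696,0],[0,0,0],0.5],[[-0.064,0.036,0],[0,0,0],0.5],[[0,0,0],[0,0,0],0.5],[[0,0,0],[0,0,0],0.5]])

```text
time_s: 4.9
tool_pos: [0.6018, -0.2385, 0.2935]
tool_rot: [[0.002, 1.0, -0.002], [1.0, -0.002, 0.001], [0.001, -0.002, -1.0]]
wrist_force: [-0.6, 0.2, -1.5]
gripper_width: 0.778
gripper_force: 45.1
```

Run:
```python
from h import *
s=bot.read_state();im=optics.read_camera("wrist");cv2.imwrite("pics/w2.png",im[:,:,::-1]);print(s["tool_pos"])
h=cv2.cvtColor(im,cv2.COLOR_RGB2HSV)
m=cv2.inRange(h,(0,120,60),(8,255,255))|cv2.inRange(h,(172,120,60),(180,255,255))
for c in cv2.findContours(m,0,2)[0]:
    if cv2.contourArea(c)>100:
        (x,y),_,_=cv2.fitEllipse(c);print(x,y,cv2.contourArea(c),ray("wrist",(x,y),.156,s))
```

```text
[ 0.60181578 -0.23847998  0.29351843]
255.76976013183594 271.5135803222656 3833.5 [ 0.60254188 -0.23176943  0.156     ]
115.03302764892578 237.1016387939453 5585.0 [ 0.54347384 -0.2150633   0.156     ]
256.49468994140625 211.1549072265625 633.0 [ 0.60292399 -0.20360814  0.156     ]
```

View pics/w2.png

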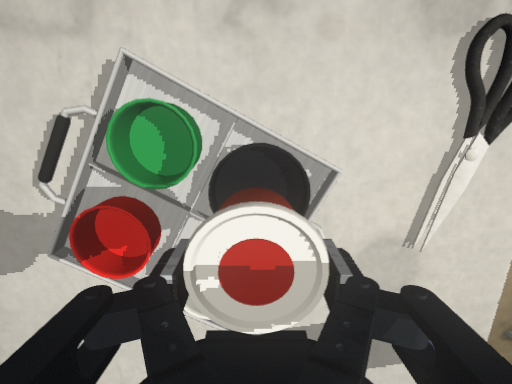

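The wrist view shows the tub held upright with its dot at (256,271), lying over the black cup (259,187). The cup checks out, so I'll lower it with a −3 mm correction in y.

Run:
```python
from h import *
class S(dict):pass
s={"tool_pos":np.array([.6018,-.2385,.2935]),"tool_rot":np.array([[0.002,1,-.002],[1,-.002,.001],[.001,-.002,-1]])}
print(ray("wrist",(154,143),.041,s),ray("wrist",(116,237),.041,s))
```

```text
[ 0.52199082 -0.18897605  0.041     ] [ 0.47950469 -0.27044077  0.041     ]
```

>>> creep_tool(segments=[[[-0.012,0,0.08],[0,0,0],0.5],[[0,0,0.1],[0,0,0],0.5],[[0,0,0.08],[0,0,0],0.5],[[0,0,0.048],[0,0,0],0.5],[[0,0,0.024],[0,0,0],0.5],[[0,0,0],[0,0,0],0.5]], grip_n=40)

```text
time_s: 5.45
tool_pos: [0.6011, -0.2393, 0.2101]
tool_rot: [[-0.001, 1.0, -0.004], [1.0, 0.001, 0.002], [0.002, -0.004, -1.0]]
wrist_force: [-0.2, -0.9, -1.7]
gripper_width: 0.769
gripper_force: 45.1
```

>>> creep_tool(segments=[[[0,0,0.008],[0,0,0],0.5],[[0,0,0],[0,0,0],0.5],[[0,0,0.008],[0,0,0],0.5],[[0,0,0],[0,0,0],0.5]])

```text
time_s: 5.78
tool_pos: [0.6024, -0.241, 0.209]
tool_rot: [[0.0, 1.0, 0.002], [1.0, -0.0, -0.001], [-0.001, 0.002, -1.0]]
wrist_force: [-0.0, -0.9, -1.5]
gripper_width: 0.778
gripper_force: 45.1
```

Scaled: 0.002 m is 0.008.

>>> creep_tool(segments=[[[0,0,0.008],[0,0,0],0.5],[[0,0,0],[0,0,0],0.5]])

```text
time_s: 5.95
tool_pos: [0.602, -0.2408, 0.2061]
tool_rot: [[0.0, 1.0, 0.0], [1.0, -0.0, -0.0], [-0.0, 0.0, -1.0]]
wrist_force: [-0.3, 0.3, -1.3]
gripper_width: 0.776
gripper_force: 45.1
```

>>> creep_tool(segments=[[[0,0,0.006],[0,0,0],0.5],[[0,0,0],[0,0,0],0.5]])

```text
time_s: 6.12
tool_pos: [0.6022, -0.2409, 0.2051]
tool_rot: [[0.0, 1.0, 0.0], [1.0, -0.0, -0.0], [-0.0, 0.0, -1.0]]
wrist_force: [-1.5, -0.6, 1.3]
gripper_width: 0.773
gripper_force: 45.3
```

>>> creep_tool(segments=[[[0,0,0],[0,0,0],0.5],[[0,0,0],[0,0,0],0.5]])

```text
time_s: 6.28
tool_pos: [0.6022, -0.2409, 0.205]
tool_rot: [[0.0, 1.0, 0.0], [1.0, -0.0, -0.0], [-0.0, 0.0, -1.0]]
wrist_force: [-1.2, 0.7, 2.8]
gripper_width: 0.777
gripper_force: 45.3
```

Contact with the floor is felt at the expected height, so I'll release, rise and measure the cups from above.

Scaled: -0.035 m is -0.14, -0.03 m is -0.12.

>>> creep_tool(segments=[[[0,0,0],[0,0,0],1],[[0,0,0],[0,0,0],1],[[0,0,0],[0,0,0],1],[[0,0,0],[0,0,0],1],[[0,0,-0.08],[0,0,0],1],[[0,0,-0.12],[0,0,0],1],[[0,0,-0.14],[0,0,0],1],[[0,0,-0.14],[0,0,0],1]])

```text
time_s: 6.95
tool_pos: [0.6016, -0.2405, 0.3246]
tool_rot: [[0.0, 1.0, -0.002], [1.0, -0.0, 0.001], [0.001, -0.002, -1.0]]
wrist_force: [1.2, -0.4, -0.1]
gripper_width: 0.998
gripper_force: 0.0
```

>>> creep_tool(segments=[[[0,-0.08,-0.14],[0,0,0],1],[[0,-0.08,-0.08],[0,0,0],1],[[0,-0.08,0],[0,0,0],1],[[0,0,0],[0,0,0],1],[[0,0,0],[0,0,0],1]])

```text
time_s: 7.37
tool_pos: [0.5416, -0.2407, 0.3797]
tool_rot: [[0.001, 1.0, 0.001], [1.0, -0.001, -0.0], [-0.0, 0.001, -1.0]]
wrist_force: [0.8, 0.7, 0.5]
gripper_width: 1.001
gripper_force: 0.0
```

Create cups.py:
```python
from h import *
import sys
s=bot.read_state();im=optics.read_camera("wrist");cv2.imwrite(f"pics/{sys.argv[1]}.png",im[:,:,::-1]);print(s["tool_pos"])
h=cv2.cvtColor(im,cv2.COLOR_RGB2HSV)
R={"red":cv2.inRange(h,(0,120,50),(8,255,255))|cv2.inRange(h,(172,120,50),(180,255,255)),"green":cv2.inRange(h,(55,90,30),(90,255,255))}
for n,m in R.items():
  for c in cv2.findContours(m,0,2)[0]:
    if cv2.contourArea(c)>800:
        (x,y),r,a=cv2.fitEllipse(cv2.convexHull(c));print(n,np.round((x,y),1),np.round(r,1),[ray("wrist",(x,y),z,s)[:2].round(4) for z in(.041,.065)])
```

```bash
python3 cups.py w3
```

```text
[ 0.54155855 -0.24069331  0.37970115]
red [197.7 204.7] [60.5 63. ] [array([ 0.4744, -0.2731]), array([ 0.4798, -0.2648])]
green [233.9 132.1] [64.8 66.9] [array([ 0.5191, -0.1898]), array([ 0.521 , -0.1879])]
```

View pics/w3.png

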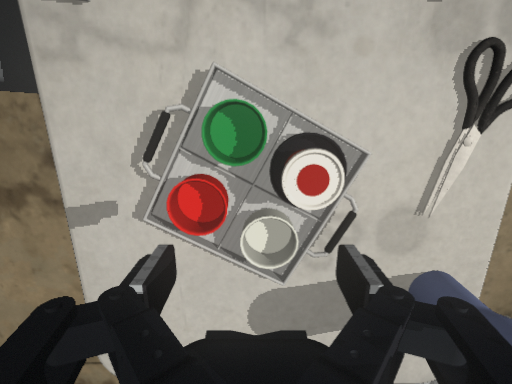

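The red tub stands in the black cup (dot at (313,180)). The white cup rim is at (269,242), red at (198,205) and green at (234,132), all within about 3 mm of the top-view estimates. On to the salt.

Scaled: 0.039 m is 0.156, -0.0088 m is -0.0352.

>>> creep_tool(segments=[[[0.12,-0.032,0],[0,0,0],1],[[0.156,-0.0352,0],[0,0,0],1],[[0.156,-0.0352,0],[0,0,0],1],[[0.156,-0.0352,0],[0,0,0],1],[[0.156,-0.0352,0],[0,0,0],1],[[0.156,-0.0352,0],[0,0,0],1],[[0.156,-0.0352,0],[0,0,0],1],[[0.156,-0.0352,0],[0,0,0],1]])

```text
time_s: 8.08
tool_pos: [0.4723, 0.0644, 0.3785]
tool_rot: [[-0.0, 1.0, -0.001], [1.0, 0.0, 0.0], [0.0, -0.001, -1.0]]
wrist_force: [0.9, 0.2, 0.2]
gripper_width: 1.001
gripper_force: 0.0
```

>>> creep_tool(segments=[[[0.156,-0.0352,0],[0,0,0],1],[[0.156,-0.0352,0],[0,0,0],1],[[0.156,-0.0352,0],[0,0,0],1],[[0.156,-0.0352,0],[0,0,0],1],[[0.156,-0.0352,0],[0,0,0],1],[[0.156,-0.0352,0.08],[0,0,0],1],[[0,0,0.08],[0,0,0],1],[[0,0,0],[0,0,0],1]])

```text
time_s: 8.75
tool_pos: [0.4181, 0.2955, 0.3357]
tool_rot: [[-0.005, 1.0, -0.009], [1.0, 0.005, -0.004], [-0.004, -0.009, -1.0]]
wrist_force: [-1.0, -2.2, -1.0]
gripper_width: 1.001
gripper_force: 0.0
```

Run:
```python
from h import *
s=bot.read_state();im=optics.read_camera("wrist");cv2.imwrite("pics/w4.png",im[:,:,::-1]);print(s["tool_pos"])
```

```text
[0.4180611  0.29545937 0.33574821]
```

View pics/w4.png

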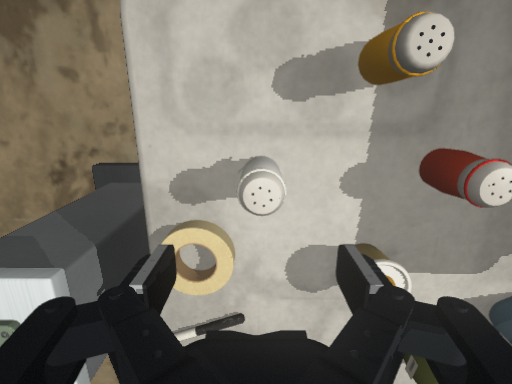

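The wrist view shows the salt cap at about (263,196), the yellow cap at (430,43) and the chilli cap at (491,185). The fingers have free space around the salt.

Run:
```python
from h import *
s={"tool_pos":np.array([.4181,.2955,.3357]),"tool_rot":bot.read_state()["tool_rot"]}
print(bot.read_state()["tool_pos"])
for p in((263,196),(491,185),(430,43)):print(ray("wrist",p,.086,s))
```

```text
[0.41899917 0.29448317 0.33744432]
[0.42333122 0.30068709 0.086     ]
[0.60760178 0.31066777 0.086     ]
[0.53903478 0.41333691 0.086     ]
```

Scaled: 0.03 m is 0.12, 0.0055 m is 0.022.

>>> creep_tool(segments=[[[0.022,0.008,0.08],[0,0,0],1],[[0,0,0.12],[0,0,0],1],[[0,0,0.12],[0,0,0],1],[[0,0,0.1],[0,0,0],1],[[0,0,0.06],[0,0,0],1],[[0,0,0],[0,0,0],1],[[0,0,0],[0,0,0],1]])

```text
time_s: 9.38
tool_pos: [0.423, 0.2984, 0.2207]
tool_rot: [[0.002, 1.0, -0.001], [1.0, -0.002, -0.001], [-0.001, -0.001, -1.0]]
wrist_force: [1.0, 0.5, 0.8]
gripper_width: 1.001
gripper_force: 0.0
```

>>> creep_tool(segments=[[[0,0,0],[0,0,0],0.3],[[0,0,0],[0,0,0],0.3],[[0,0,0],[0,0,0],0.3],[[0,0,0],[0,0,0],0.3],[[0,0,0],[0,0,0],0.3],[[0,0,0],[0,0,0],0.3]], grip_n=40)

```text
time_s: 9.88
tool_pos: [0.4228, 0.2995, 0.2225]
tool_rot: [[-0.0, 1.0, 0.002], [1.0, 0.0, 0.001], [0.001, 0.002, -1.0]]
wrist_force: [-1.2, -0.6, 6.1]
gripper_width: 0.485
gripper_force: 39.6
```

>>> creep_tool(segments=[[[0,0,0],[0,0,0],0.3],[[0,0,-0.04],[0,0,0],0.3],[[0,0,-0.08],[0,0,0],0.3],[[0,0,-0.12],[0,0,0],0.3],[[0,0,-0.12],[0,0,0],0.3],[[0,0,0],[0,0,0],0.3],[[0,0,0],[0,0,0],0.3]])

```text
time_s: 10.47
tool_pos: [0.4231, 0.2996, 0.3139]
tool_rot: [[-0.0, 1.0, 0.006], [1.0, 0.0, 0.003], [0.003, 0.006, -1.0]]
wrist_force: [0.6, -0.3, -1.9]
gripper_width: 0.482
gripper_force: 40.6
```

Scaled: -0.0387 m is -0.1548, 0.0084 m is 0.0336.

>>> creep_tool(segments=[[[-0.08,0.0168,0],[0,0,0],0.3],[[-0.1548,0.0336,0],[0,0,0],0.3],[[-0.1548,0.0336,0],[0,0,0],0.3],[[-0.1548,0.0336,0],[0,0,0],0.3],[[-0.1548,0.0336,0],[0,0,0],0.3],[[-0.1548,0.0336,0],[0,0,0],0.3],[[-0.1548,0.0336,0],[0,0,0],0.3],[[-0.1548,0.0336,0],[0,0,0],0.3]])

```text
time_s: 11.13
tool_pos: [0.4843, 0.0065, 0.3094]
tool_rot: [[-0.0, 1.0, -0.003], [1.0, 0.0, 0.001], [0.001, -0.003, -1.0]]
wrist_force: [1.7, -1.0, -0.3]
gripper_width: 0.488
gripper_force: 40.6
```

>>> creep_tool(segments=[[[-0.1548,0.0336,0],[0,0,0],0.3],[[-0.1548,0.0336,0],[0,0,0],0.3],[[-0.1548,0.0336,0],[0,0,0],0.3],[[-0.1548,0.0336,0],[0,0,0],0.3],[[-0.1548,0.0336,0],[0,0,0],0.3],[[-0.1548,0.0336,0],[0,0,0],0.3],[[-0.1548,0.0336,0],[0,0,0],0.3],[[-0.1548,0.0336,0],[0,0,0],0.3]])

```text
time_s: 11.8
tool_pos: [0.5517, -0.3029, 0.3087]
tool_rot: [[0.0, 1.0, -0.003], [1.0, -0.0, 0.003], [0.003, -0.003, -1.0]]
wrist_force: [0.8, -0.3, -0.5]
gripper_width: 0.48
gripper_force: 40.6
```

>>> creep_tool(segments=[[[-0.0772,0.0168,0],[0,0,0],0.3],[[0,0,0],[0,0,0],0.3],[[0,0,0],[0,0,0],0.3],[[0,0,0],[0,0,0],0.3]])

```text
time_s: 12.13
tool_pos: [0.556, -0.3197, 0.309]
tool_rot: [[-0.0, 1.0, -0.003], [1.0, 0.0, 0.003], [0.003, -0.003, -1.0]]
wrist_force: [-0.6, -0.3, -1.9]
gripper_width: 0.489
gripper_force: 40.6
```

```bash
python3 cups.py w5
```

```text
[ 0.55597541 -0.31973338  0.30900845]
red [159.9 147. ] [83.4 89.4] [array([ 0.4747, -0.275 ]), array([ 0.483, -0.272])]
red [319.9  99.3] [45.8 50.1] [array([ 0.6081, -0.2368]), array([ 0.6029, -0.2377])]
green [207.2  33.9] [ 93.4 108.2] [array([ 0.5195, -0.1899]), array([ 0.5233, -0.1955])]
```

View pics/w5.png

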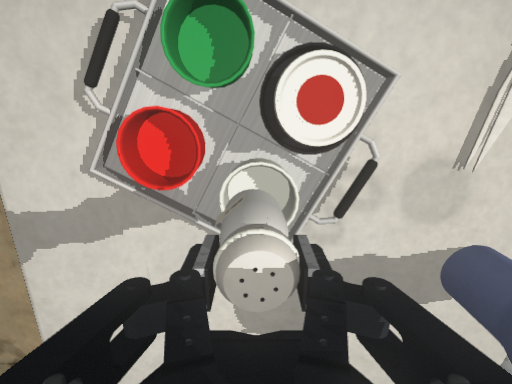

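The salt hangs upright over the white cup (rim centre about (259,200)). Lowering it now.

Scaled: 0.025 m is 0.1, 0.02 m is 0.08.

>>> creep_tool(segments=[[[-0.004,0.008,0.08],[0,0,0],0.3],[[0,0,0.1],[0,0,0],0.3],[[0,0,0.072],[0,0,0],0.3],[[0,0,0.032],[0,0,0],0.3],[[0,0,0.008],[0,0,0],0.3],[[0,0,0],[0,0,0],0.3],[[0,0,0],[0,0,0],0.3]])

```text
time_s: 12.77
tool_pos: [0.5593, -0.3215, 0.2392]
tool_rot: [[-0.001, 1.0, 0.002], [1.0, 0.001, -0.001], [-0.001, 0.002, -1.0]]
wrist_force: [0.5, -1.3, -0.9]
gripper_width: 0.489
gripper_force: 40.6
```

>>> creep_tool(segments=[[[0,0,0.008],[0,0,0],0.3],[[0,0,0],[0,0,0],0.3]])

```text
time_s: 12.93
tool_pos: [0.5591, -0.322, 0.2372]
tool_rot: [[-0.0, 1.0, 0.002], [1.0, 0.0, -0.001], [-0.001, 0.002, -1.0]]
wrist_force: [-0.4, 0.3, -1.3]
gripper_width: 0.481
gripper_force: 40.6
```

>>> creep_tool(segments=[[[0,0,0.006],[0,0,0],0.3],[[0,0,0],[0,0,0],0.3]])

```text
time_s: 13.1
tool_pos: [0.5587, -0.3218, 0.2347]
tool_rot: [[0.0, 1.0, 0.001], [1.0, -0.0, -0.0], [-0.0, 0.001, -1.0]]
wrist_force: [0.1, -0.6, -1.6]
gripper_width: 0.48
gripper_force: 40.6
```

>>> creep_tool(segments=[[[0,0,0.006],[0,0,0],0.3],[[0,0,0],[0,0,0],0.3]])

```text
time_s: 13.27
tool_pos: [0.5586, -0.3217, 0.2327]
tool_rot: [[0.0, 1.0, -0.0], [1.0, -0.0, 0.0], [0.0, -0.0, -1.0]]
wrist_force: [0.8, 0.4, -0.6]
gripper_width: 0.481
gripper_force: 40.6
```

Scaled: 0.001 m is 0.004.

>>> creep_tool(segments=[[[0,0,0.004],[0,0,0],0.3],[[0,0,0],[0,0,0],0.3]])

```text
time_s: 13.43
tool_pos: [0.5587, -0.3217, 0.2318]
tool_rot: [[0.0, 1.0, 0.0], [1.0, -0.0, -0.0], [-0.0, 0.0, -1.0]]
wrist_force: [-0.6, -0.2, -1.0]
gripper_width: 0.486
gripper_force: 40.7
```

>>> creep_tool(segments=[[[0,0,0.004],[0,0,0],0.3],[[0,0,0],[0,0,0],0.3]])

```text
time_s: 13.6
tool_pos: [0.5588, -0.3219, 0.2317]
tool_rot: [[-0.0, 1.0, 0.0], [1.0, 0.0, -0.0], [-0.0, 0.0, -1.0]]
wrist_force: [-1.3, 0.3, 3.9]
gripper_width: 0.48
gripper_force: 40.9
```

>>> creep_tool(segments=[[[0,0,0.004],[0,0,0],0.3],[[0,0,0],[0,0,0],0.3]])

```text
time_s: 13.77
tool_pos: [0.5588, -0.322, 0.2316]
tool_rot: [[-0.0, 1.0, 0.0], [1.0, 0.0, -0.001], [-0.001, 0.0, -1.0]]
wrist_force: [-3.7, 2.0, 8.9]
gripper_width: 0.486
gripper_force: 41.4
```

Scaled: -0.03 m is -0.12, -0.026 m is -0.104.

>>> creep_tool(segments=[[[0,0,0],[0,0,0],1],[[0,0,0],[0,0,0],1],[[0,0,0],[0,0,0],1],[[0,0,0],[0,0,0],1],[[0,0,-0.08],[0,0,0],1],[[0,0,-0.12],[0,0,0],1],[[0,0,-0.12],[0,0,0],1],[[0,0,-0.104],[0,0,0],1]])

```text
time_s: 14.43
tool_pos: [0.5587, -0.3217, 0.3371]
tool_rot: [[0.0, 1.0, 0.0], [1.0, -0.0, -0.0], [-0.0, 0.0, -1.0]]
wrist_force: [0.7, -0.8, 0.8]
gripper_width: 0.994
gripper_force: 0.0
```

>>> creep_tool(segments=[[[0.1484,0.012,0],[0,0,0],1],[[0.1484,0.012,0],[0,0,0],1],[[0.1484,0.012,0],[0,0,0],1],[[0.1484,0.012,0],[0,0,0],1],[[0.1484,0.012,0],[0,0,0],1],[[0.1484,0.012,0],[0,0,0],1],[[0.1484,0.012,0],[0,0,0],1],[[0.1484,0.012,0],[0,0,0],1]])

```text
time_s: 15.1
tool_pos: [0.5825, -0.0231, 0.3357]
tool_rot: [[0.0, 1.0, 0.0], [1.0, -0.0, 0.0], [0.0, 0.0, -1.0]]
wrist_force: [0.3, 0.8, 0.1]
gripper_width: 0.998
gripper_force: 0.0
```

>>> creep_tool(segments=[[[0.1484,0.012,0],[0,0,0],1],[[0.1484,0.012,0],[0,0,0],1],[[0.1484,0.012,0],[0,0,0],1],[[0.1484,0.012,0],[0,0,0],1],[[0.1484,0.012,0],[0,0,0],1],[[0.1484,0.012,0],[0,0,0],1],[[0.1484,0.012,0],[0,0,0],1],[[0.1484,0.012,0],[0,0,0],1]])

```text
time_s: 15.77
tool_pos: [0.6064, 0.2738, 0.3355]
tool_rot: [[-0.0, 1.0, -0.0], [1.0, 0.0, -0.0], [-0.0, -0.0, -1.0]]
wrist_force: [0.6, -0.7, -0.4]
gripper_width: 0.993
gripper_force: 0.0
```

>>> creep_tool(segments=[[[0.1484,0.012,0],[0,0,0],1],[[0,0,0],[0,0,0],1],[[0,0,0],[0,0,0],1],[[0,0,0],[0,0,0],1]])

```text
time_s: 16.1
tool_pos: [0.6095, 0.3089, 0.3352]
tool_rot: [[-0.001, 1.0, -0.001], [1.0, 0.001, -0.001], [-0.001, -0.001, -1.0]]
wrist_force: [-0.2, -0.6, 0.6]
gripper_width: 1.0
gripper_force: 0.0
```

Run:
```python
from h import *
s=bot.read_state();im=optics.read_camera("wrist");cv2.imwrite("pics/w6.png",im[:,:,::-1]);print(s["tool_pos"])
im=optics.read_camera("top");cv2.imwrite("pics/t6.png",im[:,:,::-1])
```

```text
[0.60947385 0.30889056 0.33517281]
```

View pics/w6.png

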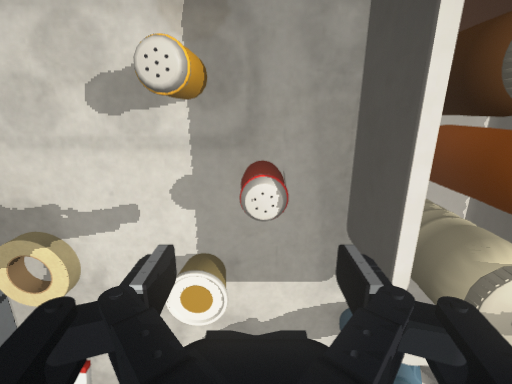

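The chilli cap is at (264,200), the bin rim at about x=415 and the mustard dot at (196,298). The fingers clear the bin rim by about 20 mm. Descending to grip.

Scaled: 0.03 m is 0.12, 0.004 m is 0.016.

>>> creep_tool(segments=[[[0.004,0.016,0.08],[0,0,0],1],[[0,0,0.12],[0,0,0],1],[[0,0,0.12],[0,0,0],1],[[0,0,0.1],[0,0,0],1],[[0,0,0.036],[0,0,0],1],[[0,0,0],[0,0,0],1],[[0,0,0],[0,0,0],1]])

```text
time_s: 16.78
tool_pos: [0.6141, 0.3091, 0.2223]
tool_rot: [[0.001, 1.0, 0.0], [1.0, -0.001, -0.0], [-0.0, 0.0, -1.0]]
wrist_force: [-0.7, -0.3, -0.2]
gripper_width: 1.001
gripper_force: 0.0
```

>>> creep_tool(segments=[[[0,0,0],[0,0,0],0.3],[[0,0,0],[0,0,0],0.3],[[0,0,0],[0,0,0],0.3],[[0,0,0],[0,0,0],0.3],[[0,0,0],[0,0,0],0.3],[[0,0,0],[0,0,0],0.3]], grip_n=40)

```text
time_s: 17.28
tool_pos: [0.6146, 0.3104, 0.2243]
tool_rot: [[-0.0, 1.0, 0.004], [1.0, 0.0, 0.001], [0.001, 0.004, -1.0]]
wrist_force: [-1.0, -0.6, 6.0]
gripper_width: 0.507
gripper_force: 40.1
```

>>> creep_tool(segments=[[[0,0,0],[0,0,0],0.3],[[0,0,-0.04],[0,0,0],0.3],[[0,0,-0.08],[0,0,0],0.3],[[0,0,-0.12],[0,0,0],0.3],[[0,0,-0.12],[0,0,0],0.3],[[0,0,0],[0,0,0],0.3],[[0,0,0],[0,0,0],0.3]])

```text
time_s: 17.87
tool_pos: [0.6144, 0.3104, 0.315]
tool_rot: [[-0.0, 1.0, 0.005], [1.0, 0.0, 0.002], [0.002, 0.005, -1.0]]
wrist_force: [0.4, -0.7, -2.0]
gripper_width: 0.503
gripper_force: 41.3
```

Scaled: -0.0389 m is -0.1556, -0.0094 m is -0.0376.

>>> creep_tool(segments=[[[-0.078,-0.0188,0],[0,0,0],0.3],[[-0.1556,-0.0376,0],[0,0,0],0.3],[[-0.1556,-0.0376,0],[0,0,0],0.3],[[-0.1556,-0.0376,0],[0,0,0],0.3],[[-0.1556,-0.0376,0],[0,0,0],0.3],[[-0.1556,-0.0376,0],[0,0,0],0.3],[[-0.1556,-0.0376,0],[0,0,0],0.3],[[-0.1556,-0.0376,0],[0,0,0],0.3]])

```text
time_s: 18.53
tool_pos: [0.5411, 0.0168, 0.3095]
tool_rot: [[-0.0, 1.0, -0.005], [1.0, 0.0, 0.001], [0.001, -0.005, -1.0]]
wrist_force: [0.5, -0.4, -1.5]
gripper_width: 0.506
gripper_force: 41.2
```

>>> creep_tool(segments=[[[-0.1556,-0.0376,0],[0,0,0],0.3],[[-0.1556,-0.0376,0],[0,0,0],0.3],[[-0.1556,-0.0376,0],[0,0,0],0.3],[[-0.1556,-0.0376,0],[0,0,0],0.3],[[-0.1556,-0.0376,0],[0,0,0],0.3],[[-0.1556,-0.0376,0],[0,0,0],0.3],[[-0.1556,-0.0376,0],[0,0,0],0.3],[[-0.078,-0.0188,0],[0,0,0],0.3]])

```text
time_s: 19.2
tool_pos: [0.4706, -0.2768, 0.3099]
tool_rot: [[0.003, 1.0, -0.003], [1.0, -0.003, 0.0], [0.0, -0.003, -1.0]]
wrist_force: [0.4, 0.8, -0.9]
gripper_width: 0.51
gripper_force: 41.3
```

>>> creep_tool(segments=[[[0,0,0],[0,0,0],0.3],[[0,0,0],[0,0,0],0.3],[[0,0,0],[0,0,0],0.3]])

```text
time_s: 19.45
tool_pos: [0.472, -0.2726, 0.3101]
tool_rot: [[0.0, 1.0, -0.003], [1.0, -0.0, 0.003], [0.003, -0.003, -1.0]]
wrist_force: [0.0, -0.1, -2.4]
gripper_width: 0.502
gripper_force: 41.3
```

```bash
python3 cups.py w7
```

```text
[ 0.47204038 -0.27262297  0.31006311]
red [256.2 238.2] [ 94.5 160.8] [array([ 0.4726, -0.3136]), array([ 0.4726, -0.3019])]
red [422.4 162.7] [39.7 47.5] [array([ 0.6165, -0.2417]), array([ 0.602 , -0.2373])]
green [312.9  99.2] [86.2 93.6] [array([ 0.5188, -0.1896]), array([ 0.5142, -0.1905])]
```

View pics/w7.png

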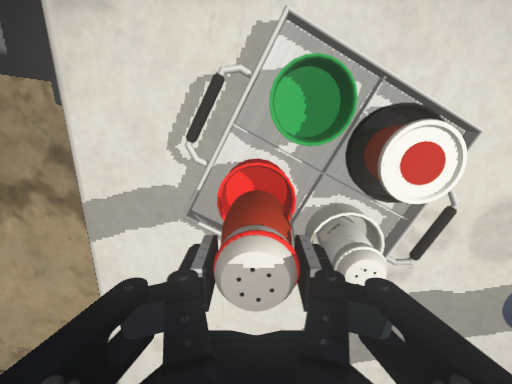

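The chilli is over the red cup (rim (257,198)) and upright. The salt stands in the white cup (cap (366,270)). Lowering.

The rows are not in the units I measure in: shifts go in shares of 0.25 m and turns go in shares of 180 degrees. I convert before sending: 0.025 m is 0.1, -0.001 m is -0.004.

>>> creep_tool(segments=[[[-0.004,0.004,0.08],[0,0,0],0.3],[[0,0,0.1],[0,0,0],0.3],[[0,0,0.072],[0,0,0],0.3],[[0,0,0.032],[0,0,0],0.3],[[0,0,0.008],[0,0,0],0.3],[[0,0,0],[0,0,0],0.3],[[0,0,0],[0,0,0],0.3]])

```text
time_s: 20.08
tool_pos: [0.4744, -0.2744, 0.2399]
tool_rot: [[-0.001, 1.0, 0.002], [1.0, 0.001, -0.001], [-0.001, 0.002, -1.0]]
wrist_force: [-0.4, 0.6, -1.9]
gripper_width: 0.503
gripper_force: 41.3
```

>>> creep_tool(segments=[[[0,0,0.006],[0,0,0],0.3],[[0,0,0],[0,0,0],0.3]])

```text
time_s: 20.25
tool_pos: [0.4742, -0.2749, 0.2385]
tool_rot: [[-0.0, 1.0, 0.002], [1.0, 0.0, -0.002], [-0.002, 0.002, -1.0]]
wrist_force: [0.1, 0.7, -1.5]
gripper_width: 0.506
gripper_force: 41.3
```

>>> creep_tool(segments=[[[0,0,0.004],[0,0,0],0.3],[[0,0,0],[0,0,0],0.3]])

```text
time_s: 20.42
tool_pos: [0.4737, -0.2748, 0.2368]
tool_rot: [[0.0, 1.0, 0.001], [1.0, -0.0, -0.001], [-0.001, 0.001, -1.0]]
wrist_force: [-0.7, 0.2, -1.5]
gripper_width: 0.502
gripper_force: 41.3
```

>>> creep_tool(segments=[[[0,0,0.004],[0,0,0],0.3],[[0,0,0],[0,0,0],0.3]])

```text
time_s: 20.58
tool_pos: [0.4736, -0.2746, 0.2353]
tool_rot: [[0.0, 1.0, -0.0], [1.0, -0.0, 0.0], [0.0, -0.0, -1.0]]
wrist_force: [-0.6, -0.4, -1.8]
gripper_width: 0.51
gripper_force: 41.3
```

Scaled: 0.001 m is 0.004.

>>> creep_tool(segments=[[[0,0,0.004],[0,0,0],0.3],[[0,0,0],[0,0,0],0.3]])

```text
time_s: 20.75
tool_pos: [0.4736, -0.2746, 0.2341]
tool_rot: [[0.0, 1.0, -0.0], [1.0, -0.0, 0.0], [0.0, -0.0, -1.0]]
wrist_force: [0.3, -0.2, -0.9]
gripper_width: 0.505
gripper_force: 41.3
```

>>> creep_tool(segments=[[[0,0,0.004],[0,0,0],0.3],[[0,0,0],[0,0,0],0.3]])

```text
time_s: 20.92
tool_pos: [0.4737, -0.2747, 0.2333]
tool_rot: [[0.0, 1.0, 0.0], [1.0, -0.0, -0.0], [-0.0, 0.0, -1.0]]
wrist_force: [0.0, 0.5, -1.6]
gripper_width: 0.505
gripper_force: 41.3
```

>>> creep_tool(segments=[[[0,0,0.002],[0,0,0],0.3],[[0,0,0],[0,0,0],0.3]])

```text
time_s: 21.08
tool_pos: [0.4738, -0.2748, 0.2333]
tool_rot: [[-0.0, 1.0, 0.0], [1.0, 0.0, -0.0], [-0.0, 0.0, -1.0]]
wrist_force: [-0.6, -0.3, 2.9]
gripper_width: 0.506
gripper_force: 41.7
```

Scaled: -0.03 m is -0.12, -0.024 m is -0.096.

>>> creep_tool(segments=[[[0,0,0],[0,0,0],1],[[0,0,0],[0,0,0],1],[[0,0,0],[0,0,0],1],[[0,0,0],[0,0,0],1],[[0,0,-0.08],[0,0,0],1],[[0,0,-0.12],[0,0,0],1],[[0,0,-0.12],[0,0,0],1],[[0,0,-0.096],[0,0,0],1]])

```text
time_s: 21.75
tool_pos: [0.4738, -0.2747, 0.3388]
tool_rot: [[0.0, 1.0, 0.001], [1.0, -0.0, -0.001], [-0.001, 0.001, -1.0]]
wrist_force: [0.9, -0.6, 0.1]
gripper_width: 1.003
gripper_force: 0.0
```

>>> creep_tool(segments=[[[0.1312,0.0652,0],[0,0,0],1],[[0.1312,0.0652,0],[0,0,0],1],[[0.1312,0.0652,0],[0,0,0],1],[[0.1312,0.0652,0],[0,0,0],1],[[0.1312,0.0652,0],[0,0,0],1],[[0.1312,0.0652,0],[0,0,0],1],[[0.1312,0.0652,0],[0,0,0],1],[[0.1312,0.0652,0],[0,0,0],1]])

```text
time_s: 22.42
tool_pos: [0.6045, -0.0104, 0.3368]
tool_rot: [[-0.0, 1.0, 0.0], [1.0, 0.0, -0.0], [-0.0, 0.0, -1.0]]
wrist_force: [1.0, 0.4, 0.4]
gripper_width: 1.003
gripper_force: 0.0
```

>>> creep_tool(segments=[[[0.1312,0.0652,0],[0,0,0],1],[[0.1312,0.0652,0],[0,0,0],1],[[0,0,0],[0,0,0],1],[[0,0,0],[0,0,0],1],[[0,0,0],[0,0,0],1]])

```text
time_s: 22.83
tool_pos: [0.6364, 0.0534, 0.3364]
tool_rot: [[-0.001, 1.0, -0.001], [1.0, 0.001, -0.001], [-0.001, -0.001, -1.0]]
wrist_force: [0.3, 0.6, -0.8]
gripper_width: 1.003
gripper_force: 0.0
```

Run:
```python
from h import *
s=bot.read_state();im=optics.read_camera("wrist");cv2.imwrite("pics/w8.png",im[:,:,::-1]);print(s["tool_pos"])
for p in((256,195),(264,200)):print(ray("wrist",p,.086,s))
```

```text
[0.63643343 0.05338333 0.33638611]
[0.63735713 0.05992493 0.086     ]
[0.64402209 0.05555829 0.086     ]
```

View pics/w8.png

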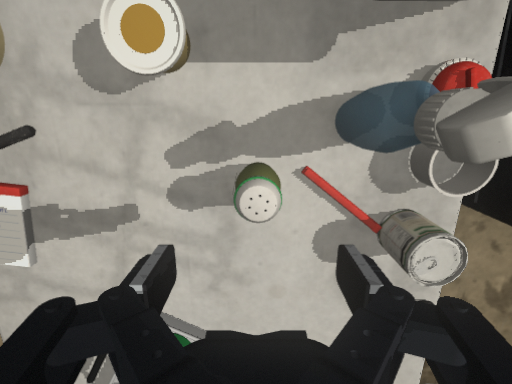

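The oregano cap is at (259,201). The can at (425,245) and the spray bottle at (385,118) stay clear of the fingers. Gripping.

Scaled: 0.03 m is 0.12, 0.0025 m is 0.01.

>>> creep_tool(segments=[[[0.004,0.01,0.08],[0,0,0],1],[[0,0,0.12],[0,0,0],1],[[0,0,0.12],[0,0,0],1],[[0,0,0.1],[0,0,0],1],[[0,0,0.04],[0,0,0],1],[[0,0,0],[0,0,0],1],[[0,0,0],[0,0,0],1]])

```text
time_s: 23.47
tool_pos: [0.6392, 0.0533, 0.2221]
tool_rot: [[0.002, 1.0, -0.0], [1.0, -0.002, -0.0], [-0.0, -0.0, -1.0]]
wrist_force: [-0.0, -0.5, 1.0]
gripper_width: 1.001
gripper_force: 0.0
```

>>> creep_tool(segments=[[[0,0,0],[0,0,0],0.3],[[0,0,0],[0,0,0],0.3],[[0,0,0],[0,0,0],0.3],[[0,0,0],[0,0,0],0.3],[[0,0,0],[0,0,0],0.3],[[0,0,0],[0,0,0],0.3]], grip_n=40)

```text
time_s: 23.97
tool_pos: [0.6399, 0.0545, 0.2242]
tool_rot: [[-0.0, 1.0, 0.003], [1.0, 0.0, -0.0], [-0.0, 0.003, -1.0]]
wrist_force: [-1.4, 0.3, 4.7]
gripper_width: 0.534
gripper_force: 40.2
```

>>> creep_tool(segments=[[[0,0,0],[0,0,0],0.3],[[0,0,-0.04],[0,0,0],0.3],[[0,0,-0.08],[0,0,0],0.3],[[0,0,-0.12],[0,0,0],0.3],[[0,0,-0.12],[0,0,0],0.3],[[0,0,0],[0,0,0],0.3],[[0,0,0],[0,0,0],0.3]])

```text
time_s: 24.55
tool_pos: [0.6402, 0.0545, 0.3157]
tool_rot: [[-0.0, 1.0, 0.007], [1.0, 0.0, -0.0], [-0.0, 0.007, -1.0]]
wrist_force: [-0.1, -0.0, -1.5]
gripper_width: 0.527
gripper_force: 41.2
```

Scaled: -0.0304 m is -0.1216, -0.0152 m is -0.0608.

>>> creep_tool(segments=[[[-0.0608,-0.0304,0],[0,0,0],0.3],[[-0.1216,-0.0608,0],[0,0,0],0.3],[[-0.1216,-0.0608,0],[0,0,0],0.3],[[-0.1216,-0.0608,0],[0,0,0],0.3],[[-0.1216,-0.0608,0],[0,0,0],0.3],[[-0.1216,-0.0608,0],[0,0,0],0.3],[[-0.1216,-0.0608,0],[0,0,0],0.3],[[-0.1216,-0.0608,0],[0,0,0],0.3]])

```text
time_s: 25.22
tool_pos: [0.5227, -0.1748, 0.3097]
tool_rot: [[0.0, 1.0, -0.004], [1.0, -0.0, 0.002], [0.002, -0.004, -1.0]]
wrist_force: [0.4, 0.4, -1.5]
gripper_width: 0.529
gripper_force: 41.2
```

>>> creep_tool(segments=[[[-0.0608,-0.0304,0],[0,0,0],0.3],[[0,0,0],[0,0,0],0.3],[[0,0,0],[0,0,0],0.3],[[0,0,0],[0,0,0],0.3]])

```text
time_s: 25.55
tool_pos: [0.517, -0.1883, 0.3106]
tool_rot: [[0.0, 1.0, -0.002], [1.0, -0.0, 0.002], [0.002, -0.002, -1.0]]
wrist_force: [0.6, 1.0, -1.6]
gripper_width: 0.535
gripper_force: 41.3
```

```bash
python3 cups.py w9
```

```text
[ 0.51696243 -0.18834107  0.31059223]
red [353.4 257.4] [34.1 40. ] [array([ 0.6117, -0.2504]), array([ 0.6023, -0.2367])]
green [257.6 196.9] [77.5 80.2] [array([ 0.519 , -0.1889]), array([ 0.5189, -0.1813])]
```

View pics/w9.png

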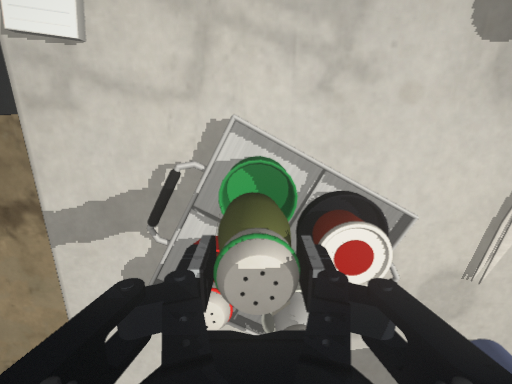

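The oregano hangs over the green cup (rim (258,197)). The chilli stands in the red cup, with its cap at (213,310). Lowering.

Scaled: 0.025 m is 0.1, 0.02 m is 0.08.

>>> creep_tool(segments=[[[0,0.004,0.08],[0,0,0],0.3],[[0,0,0.1],[0,0,0],0.3],[[0,0,0.072],[0,0,0],0.3],[[0,0,0.032],[0,0,0],0.3],[[0,0,0.008],[0,0,0],0.3],[[0,0,0],[0,0,0],0.3],[[0,0,0],[0,0,0],0.3]])

```text
time_s: 26.18
tool_pos: [0.5194, -0.1886, 0.2399]
tool_rot: [[-0.001, 1.0, 0.002], [1.0, 0.001, -0.001], [-0.001, 0.002, -1.0]]
wrist_force: [-0.1, 0.2, -1.8]
gripper_width: 0.535
gripper_force: 41.3
```

>>> creep_tool(segments=[[[0,0,0.008],[0,0,0],0.3],[[0,0,0],[0,0,0],0.3],[[0,0,0.004],[0,0,0],0.3],[[0,0,0],[0,0,0],0.3]])

```text
time_s: 26.52
tool_pos: [0.5187, -0.1889, 0.2363]
tool_rot: [[0.0, 1.0, 0.001], [1.0, -0.0, -0.0], [-0.0, 0.001, -1.0]]
wrist_force: [0.2, 0.3, -1.8]
gripper_width: 0.53
gripper_force: 41.3
```

>>> creep_tool(segments=[[[0,0,0.004],[0,0,0],0.3],[[0,0,0],[0,0,0],0.3]])

```text
time_s: 26.68
tool_pos: [0.5185, -0.1888, 0.2348]
tool_rot: [[0.0, 1.0, -0.0], [1.0, -0.0, 0.0], [0.0, -0.0, -1.0]]
wrist_force: [0.7, 0.2, -1.3]
gripper_width: 0.53
gripper_force: 41.3
```

>>> creep_tool(segments=[[[0,0,0.004],[0,0,0],0.3],[[0,0,0],[0,0,0],0.3]])

```text
time_s: 26.85
tool_pos: [0.5185, -0.1888, 0.2337]
tool_rot: [[0.0, 1.0, -0.0], [1.0, -0.0, 0.0], [0.0, -0.0, -1.0]]
wrist_force: [0.7, 0.0, -2.0]
gripper_width: 0.535
gripper_force: 41.3
```

Scaled: 0.001 m is 0.004.

>>> creep_tool(segments=[[[0,0,0.004],[0,0,0],0.3],[[0,0,0],[0,0,0],0.3]])

```text
time_s: 27.02
tool_pos: [0.5186, -0.189, 0.2334]
tool_rot: [[-0.0, 1.0, -0.0], [1.0, 0.0, -0.0], [-0.0, -0.0, -1.0]]
wrist_force: [-2.5, 0.3, 3.4]
gripper_width: 0.53
gripper_force: 41.7
```

>>> creep_tool(segments=[[[0,0,0.002],[0,0,0],0.3],[[0,0,0],[0,0,0],0.3]])

```text
time_s: 27.18
tool_pos: [0.5186, -0.189, 0.2333]
tool_rot: [[-0.0, 1.0, -0.0], [1.0, 0.0, -0.0], [-0.0, -0.0, -1.0]]
wrist_force: [-2.9, 1.1, 7.4]
gripper_width: 0.534
gripper_force: 42.1
```

Contact again. I'll release, rise, back off toward the base (−y side) and check from above.

Scaled: -0.04 m is -0.16, -0.03 m is -0.12.

>>> creep_tool(segments=[[[0,0,0],[0,0,0],1],[[0,0,0],[0,0,0],1],[[0,0,0],[0,0,0],1],[[0,0,0],[0,0,0],1],[[0,0,-0.08],[0,0,0],1],[[0,0,-0.12],[0,0,0],1],[[0,0,-0.16],[0,0,0],1],[[0,0,-0.16],[0,0,0],1]])

```text
time_s: 27.85
tool_pos: [0.518, -0.1885, 0.3624]
tool_rot: [[0.0, 1.0, -0.003], [1.0, -0.0, 0.002], [0.002, -0.003, -1.0]]
wrist_force: [0.6, -0.5, 0.5]
gripper_width: 0.999
gripper_force: 0.0
```

>>> creep_tool(segments=[[[-0.04,-0.08,-0.12],[0,0,0],1],[[-0.08,-0.08,-0.08],[0,0,0],1],[[-0.08,-0.08,0],[0,0,0],1],[[-0.08,-0.08,0],[0,0,0],1],[[-0.08,-0.08,0],[0,0,0],1],[[0,0,0],[0,0,0],1],[[0,0,0],[0,0,0],1]])

```text
time_s: 28.43
tool_pos: [0.4178, -0.2796, 0.4123]
tool_rot: [[0.003, 1.0, 0.0], [1.0, -0.003, 0.0], [0.0, 0.0, -1.0]]
wrist_force: [-0.4, 0.5, -0.0]
gripper_width: 1.002
gripper_force: 0.0
```

Run:
```python
from h import *
w=optics.read_camera("wrist");t=optics.read_camera("top")[120:260,80:430];t=cv2.resize(t,(800,320),interpolation=cv2.INTER_CUBIC)
w=cv2.resize(w,(373,280));o=np.zeros((600,800,3),np.uint8);o[:320]=t;o[320:,:373]=w;o[320:,400:773]=cv2.resize(optics.read_camera("scene"),(373,280))
cv2.imwrite("pics/f.png",o[:,:,::-1])
```

```text
(no output)
```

View pics/f.png

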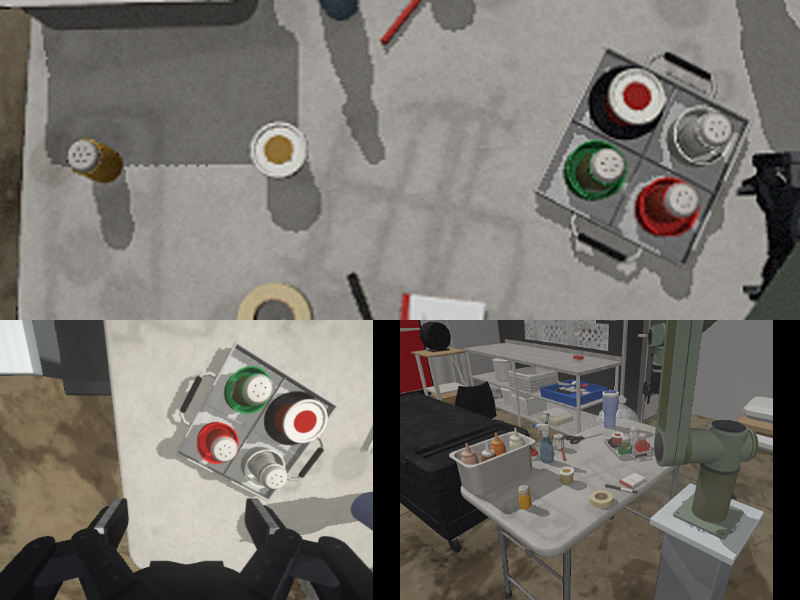

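All four stand upright in their own cups: tub dot (637,96), and caps white (715,127), green (606,164) and red (681,200) in the top crop. The yellow shaker and mustard tub are untouched. Handing in.

```bash
python3 -c "
from station import bot, optics
print(bot.finish_job())"
```

```text
the job is handed in; nothing more can be done
None
```

I handed the job in at about 29 s: the salt, chilli and oregano shakers and the red tub each stand upright in their own cup, and the yellow shaker and mustard tub were left where they were, though the hand-in returned no verdict.

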